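# Clamp the desk lamp's foot with the wing nut and cam lever

### The arm

A 7-joint arm with a two-finger parallel gripper is mounted at the origin on the work surface. World frame = base frame: x ahead of the robot, y to its left, z up, the work surface at z = 0. Lengths are in m, angles in rad, forces in N, time in s.
With the tool pointing down it reaches from about 0.35 to 0.9 m from the base axis. Payload 8.1 kg.
Tool frame: the origin (TCP) lies midway between the tips of the shut fingers; the grasp point (between the pads) lies 19 mm behind it (arm.tcp_to_grasp is the distance from the TCP to the grasp point, in m); y points along the fingers, x is the direction in which the jaws open and shut, and the axes are right-handed (so a half turn about y gives the same grasp; the last joint's range is limited). The gripper opens to 85 mm and grips with 20 to 120 N. Pads are 22 mm wide; open, the fingers measure 114 mm over their backs; the gripper's body (76 mm by 85 mm) begins 54 mm behind the grasp point. The pads swing forward as they close: fully open they stand 13 mm farther back than shut.
Start: joints at [1.146, 0.434, 0.025, 1.573, -0.012, 1.134, -0.075], TCP at [0.198, -0.593, 0.231] pointing down, gripper open.
Joint ranges: [-2.62, 2.62], [-0.44, 2.09], [-1.27, 1.32], [0.08, 2.57], [-1.32, 4.46], [0.12, 2], [-2.74, 2.74]. Speed limits (rad/s): [2.22, 2.22, 3.01, 3.01, 3.14, 3.14, 3.14].

### API

Orientations are given as a unit quaternion [w, x, y, z].
In Python, from station import status, optics, arm gives the robot as it stands.
- The arm moves only by the tool jog_arm, never from a script. Its argument "deltas" is a list that holds one entry, the list of rows, each a list of 7 numbers: the opening in per cent of the stroke, from 0 (shut) to 100 (fully open), then the shift along the tool's x, y, z in cm, then the turn, a rotation vector about the tool's x, y, z in degrees. A call has 1 to 20 rows; each row is the pose to reach, as a shift and turn from the pose commanded when the call began, along the tool's axes at that moment; what a row does not reach only later rows make up. A row lasts 1/12 s, in which the tool goes at most 41.7 mm and 7.16 degrees, less where a joint would pass 70% of its speed; a pose out of reach is approached as far as the arm can. A call with a gripper value outside its range is refused whole. The fingers move at their own pace and stop on an object; "newtons" is the grip in N (left out, the last holds). Time passes only in rows, so rows that repeat a pose let the fingers close. It gives the time, the measured TCP pose, the force and the opening at its end, in the units of the state.
- status.read_state(): the state, without advancing time (a new reading comes with each control period).
- optics.camera(name): name is "scene" or "top" or "wrist"; returns the picture (400x640x3 uint8, blue, green, red); there is no depth.
- optics.camera_model(name): a dict with "intrinsics" (3x3 intrinsics, pixels), "extrinsics" (4x4, takes a point from camera to world coordinates). Camera axes: x right, y up, looking along -z (the intrinsics and any distortion apply to the point x, -y, -z); pixel columns grow to the right and rows downward; lengths in m; the calibration is good to about 2 mm. A picture is of the moment at which its call begins: read the wrist's pose just before it. camera_model takes no time and is no camera call; for the wrist camera it gives the pose at the moment of the call.
- arm.hand_in(): hands the job in, once; it reports no verdict.
The state is a dict: "clock": time; "qpos": joint angles; "qvel": joint speeds; "effort": joint torques, N m; "position": TCP position; "tool_rot": TCP orientation; "wrist_force": force on the tool from outside, world axes, zero at the start; "torque": the same for the moment, N m; "grip_width": opening from 0.0 (shut) to 1.0 (fully open).
Only numpy, scipy, OpenCV 4.12 (cv2) and the standard library are available. Lean on these libraries where they do the work, as an engineer would, in place of code of your own. Each camera call takes 0.05 s, during which the arm holds its last target.

### The job

The desk lamp's foot is loose under its metal hold-down strap. First tighten the wing nut at one end of the strap clockwise, less than half a turn, until its wings lie in line with the strap; only then flip the upright cam lever at the other end over towards the lamp post until it is fully home, lying flat. Leave the lamp's switch, the tin and the mug alone.

Things in the scene. Friction and masses are not known exactly. Their poses are not given: they have to be found in the camera images.
- wing_nut (a joint): Turn of the steel wing nut about its vertical axis, rad; grows clockwise seen from above (tightening), stops at 0 and 2.4. At 1.4 its wings lie in line with the strap, which is the right setting; at a value q they stand 1.4 - q counter-clockwise of the strap. It turns with light friction (0.06 N m) and stays where it is left.
- wing_nut_grip (a point): Centre of the steel wing nut's grip bar, half-way up, on its axis. Bar: 56 mm long along this point's x axis (70 mm over its round thumb ends, which rise 3 mm higher), 10 mm thick along y, 26 mm tall (z up). Below it: a hub 26 mm across, its top 12 mm under this point; a washer, top 21 mm under; the strap, top 27 mm under.
- cam_lever (a joint): Swing of the cam lever, rad: 0 leans 0.45 rad past upright, away from the lamp post; 0.45 upright; 2.02 its stop, lying flat towards the lamp post, clamped. Friction 0.2 N m (about 3 N near its end); stays where it is left. Bar 18 to 24 mm wide, 10 to 12 mm thick, reaching 85 mm from the pivot, black plastic end.
- cam_pivot (a point): Pivot of the cam lever, fixed on the strap's other end, 50 mm above the dresser top. x points along the strap to the nut's axis 130 mm away (the lever pivots about x), y along the lamp foot towards the lamp post (225 mm off in y, 65 mm in x), z up. Cheeks beside the cam: 38 mm over all, 9 mm above the pivot. Strap 176 by 34 mm, top 30 mm, lamp foot 12 mm above the dresser.
- lamp_switch (a joint): Bystander: the lamp's small toggle switch (24 mm bat on a black housing) on the lamp foot, between strap and post; rad, 0 is off, 0.6 on. Leave it at 0.
- pick_tin: Bystander: shut hinged metal tin of guitar picks, 89 by 64 by 31 mm, loose; origin at the centre of its underside, long side along x.
- pen_mug: Bystander: white ceramic mug of pens, 80 mm across and 95 mm tall (pens to about 165 mm), loose; origin at the centre of its underside, handle at +y.

How it is judged:
On the way, in this order (a step that is already met when the one before it is completed fails the run):
1. The wing nut's wings lie in line with the strap within 0.25 rad (14 degrees) while the cam lever is still open (value of joint wing_nut between 1.15 and 1.65 rad and value of joint cam_lever below 0.9 rad), for 0.2 s.
2. The cam lever is flipped home, within 0.17 rad (10 degrees) of its stop (value of joint cam_lever above 1.85 rad), for 0.2 s.
At the end, for the whole second after the job is handed in: The wing nut stands at 1.4 +- 0.25 rad (wings in line with the strap), the cam lever lies flat, above 1.85 rad, and the lamp's switch is still off (below 0.25 rad) (value of joint wing_nut between 1.15 and 1.65 rad and value of joint cam_lever above 1.85 rad and value of joint lamp_switch below 0.25 rad); the robot touches nothing.
It fails at once if The cam lever is flipped over (past 1.2 rad) while the wing nut is not set (value of joint cam_lever above 1.2 rad and (value of joint wing_nut below 1.15 rad or value of joint wing_nut above 1.65 rad)).
It fails at once if The lamp's switch is flipped (value of joint lamp_switch above 0.3 rad).
It fails at once if The tin is moved more than 30 mm (distance of pick_tin from where it was at the start of the episode above 0.03 m).
It fails at once if The mug is moved more than 30 mm (distance of pen_mug from where it was at the start of the episode above 0.03 m).
It also fails if it takes over 45 s, if anything falls off the work surface, if the arm or the gripper's body presses on something with over 40 N, if the wrist force passes 120 N, or if a joint passes its speed limit or range.

## Working session

There is one attempt and no reset: what is moved stays moved. The work goes in short steps, Python scripts to look and compute and a tool call to move; the robot and the scene stay as the last step left them, time stands still between calls to the robot, and variables do not carry over. Pictures are saved under pics/ and viewed, and the job is handed in when it is done.

Besides the shell and the picture viewer there is one more tool, called after "Call:" in YAML: its name, and indented under it one key for each argument. jog_arm: Moves the arm, as the interface text tells. Its arguments: {"type":"object","properties":{"deltas":{"type":"array"},"newtons":{"type":"number"}},"required":["deltas"]}

```bash
mkdir -p pics; ls
python3 - <<'E'
from station import status, optics, arm
import cv2
s=status.read_state()
print({k:s[k] for k in ('clock','position','tool_rot','wrist_force','grip_width')}, arm.tcp_to_grasp)
for n in ('scene','top','wrist'):
    cv2.imwrite(f'pics/a_{n}.png',optics.camera(n))
    m=optics.camera_model(n);print(n,m)
E
```

```text
pics
{'clock': 0.0, 'position': array([ 0.19745917, -0.59246439,  0.23053163]), 'tool_rot': array([ 0.5739068 , -0.57334682,  0.41393959, -0.41298719]), 'wrist_force': array([-0.31782491, -0.37273149, -0.5867834 ]), 'grip_width': 1.0016617399751029} 0.0187
scene {'intrinsics': array([[379.44831395,   0.        , 321.83239403],
       [  0.        , 379.44831395, 192.47841121],
       [  0.        ,   0.        ,   1.        ]]), 'extrinsics': array([[ 0.09603911, -0.69306111,  0.71445279,  1.28231332],
       [ 0.99529284,  0.0574998 , -0.07801238, -0.06782292],
       [ 0.01298646,  0.71858199,  0.69532099,  0.83907856],
       [ 0.        ,  0.        ,  0.        ,  1.        ]])}
top {'intrinsics': array([[369.8619383 ,   0.        , 319.87802794],
       [  0.        , 369.8619383 , 199.32506092],
       [  0.        ,   0.        ,   1.        ]]), 'extrinsics': array([[-0.00837265,  0.99733568, -0.07246679,  0.41334657],
       [-0.9999071 , -0.00912962, -0.01012091,  0.01385741],
       [-0.01075553,  0.07237532,  0.99731947,  1.04125169],
       [ 0.        ,  0.        ,  0.        ,  1.        ]])}
wrist {'intrinsics': array([[350.68633109,   0.        , 319.36924277],
       [  0.        , 350.68633109, 197.32402849],
       [  0.        ,   0.        ,   1.        ]]), 'extrinsics': array([[ 0.31766233,  0.89923487,  0.30077781,  0.27396739],
       [-0.94820272,  0.30175801,  0.09926584, -0.56600959],
       [-0.00149881, -0.31673136,  0.9485141 ,  0.37285675],
       [ 0.        ,  0.        ,  0.        ,  1.        ]])}
```

View pics/a_scene.png

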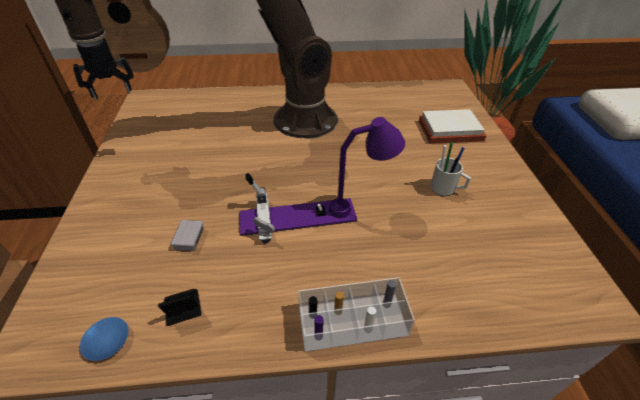

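View pics/a_top.png

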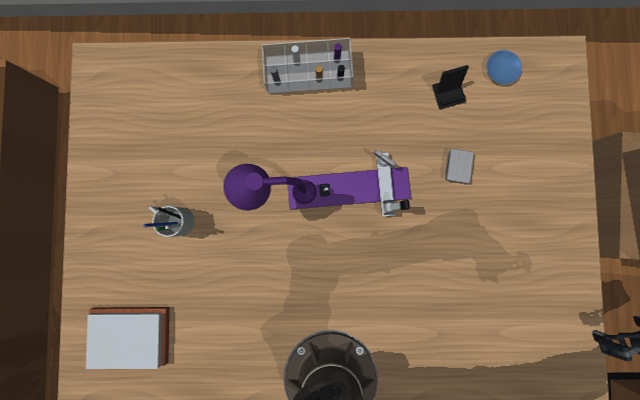

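View pics/a_wrist.png

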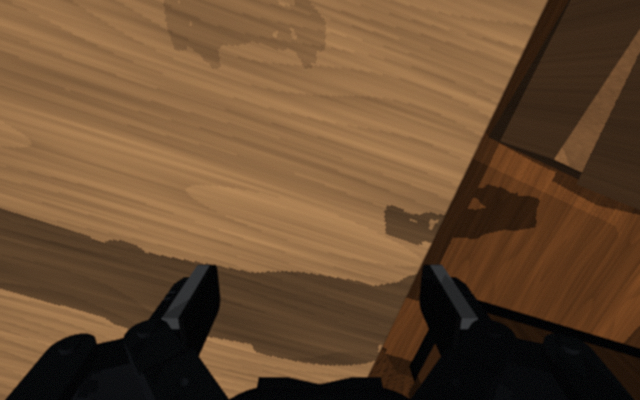

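The scene view shows the strap across the purple foot, with the lever's black tip at (250,178) and the nut at about (265,236). In the top view the nut is at about (385,160), the cam at about (392,207), and the post lies to the left. The tin is at (460,166) and the mug at (170,220). Next I'll zoom in.

```bash
python3 - <<'E'
import cv2
a=cv2.imread('pics/a_top.png')[135:225,280:420]
b=cv2.imread('pics/a_scene.png')[160:250,215:365]
cv2.imwrite('pics/a_topz.png',cv2.resize(a,None,fx=5,fy=5,interpolation=cv2.INTER_CUBIC))
cv2.imwrite('pics/a_scenez.png',cv2.resize(b,None,fx=5,fy=5,interpolation=cv2.INTER_CUBIC))
E
cat > h.py <<'E'
import numpy as np
from scipy.spatial.transform import Rotation as R
from station import status, optics, arm
import cv2
def ray(n,u,v,m=None):
    m=m or optics.camera_model(n);K=m['intrinsics'];E=m['extrinsics']
    d=np.array([(u-K[0,2])/K[0,0],-(v-K[1,2])/K[1,1],-1.])
    return E[:3,3],E[:3,:3]@d
def onz(n,u,v,z,m=None):
    o,d=ray(n,u,v,m);return o+d*(z-o[2])/d[2]
def tri(r1,r2):
    (o1,d1),(o2,d2)=r1,r2
    A=np.stack([d1,-d2],1);t=np.linalg.lstsq(A,o2-o1,rcond=None)[0]
    p,q=o1+t[0]*d1,o2+t[1]*d2
    return (p+q)/2,np.linalg.norm(p-q)
def proj(n,p,m=None):
    m=m or optics.camera_model(n);K=m['intrinsics'];E=m['extrinsics']
    c=E[:3,:3].T@(np.asarray(p)-E[:3,3]);return K[0,2]+K[0,0]*c[0]/-c[2],K[1,2]+K[1,1]*c[1]/c[2]
def rot(s=None):
    s=s or status.read_state();return R.from_quat(np.asarray(s['tool_rot'])[[1,2,3,0]])
E
python3 -c "
from h import *
print(rot().as_matrix())"
```

```text
[[ 3.16205825e-01 -5.24267192e-04  9.48690466e-01]
 [-9.48689829e-01  1.10970389e-03  3.16206226e-01]
 [-1.21854205e-03 -9.99999247e-01 -1.46472117e-04]]
```

View pics/a_topz.png

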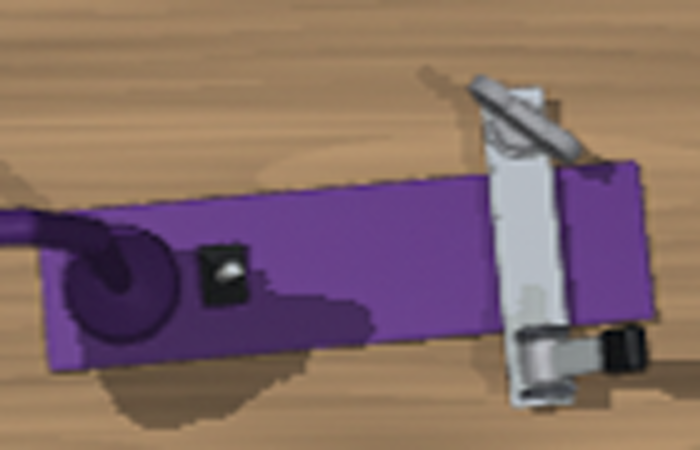

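View pics/a_scenez.png

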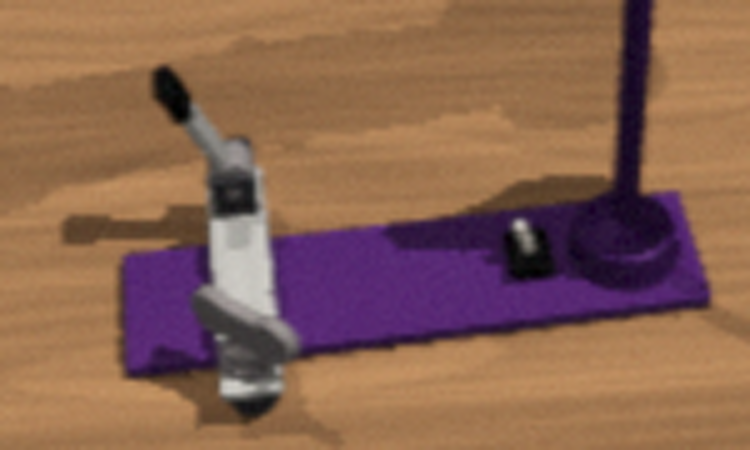

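Run:
```python
from h import *
m=optics.camera_model('top')
P=lambda u,v,z: onz('top',280+u/5,135+v/5,z,m)
a=P(543,88,.03);b=P(573,400,.03);c=P(513,405,.03)
print('strap edge',a,b,c,'dir',np.degrees(np.arctan2(*(a-b)[[1,0]])))
f1,f2,f3,f4=P(638,162,.012),P(655,318,.012),P(50,370,.012),P(40,212,.012)
print('foot',f1,f2,f3,f4)
for p,q in((f2,f1),(f3,f4),(f4,f1),(f3,f2)):
  d=q-p;print(np.degrees(np.arctan2(d[1],d[0])),np.linalg.norm(d))
e1,e2=P(472,82,.073),P(581,157,.073)
print('bar',e1,e2,(e1+e2)/2,np.linalg.norm(e1-e2),np.degrees(np.arctan2(*(e1-e2)[[1,0]])))
ms=optics.camera_model('scene')
# scene bar ends
S=lambda u,v:ray('scene',215+u/5,160+v/5,ms)
T=lambda u,v:ray('top',280+u/5,135+v/5,m)
print('lever tip',tri(T(640,347),S(165,72)))
print('post base', P(122,295,.03))
for d in S(197,290),S(297,350): 
  o,k=d;print('scene bar z.07',o+k*(.07-o[2])/k[2])
```

```text
strap edge [ 0.61444356 -0.16672598  0.03      ] [ 0.44210143 -0.17930293  0.03      ] [ 0.43965956 -0.14657977  0.03      ] dir 4.173852722135111
foot [ 0.57552781 -0.22213156  0.012     ] [ 0.48783524 -0.22933667  0.012     ] [0.46185794 0.10781262 0.012     ] [0.55061047 0.1132039  0.012     ]
4.697057563627545 0.08798807541748806
3.476163286251381 0.08891612504876163
-85.75040572148113 0.3362599296748363
-85.59407510660249 0.33814857749666877
bar [ 0.60949942 -0.12162571  0.073     ] [ 0.56887757 -0.17823883  0.073     ] [ 0.5891885  -0.14993227  0.073     ] 0.06967912833582503 54.33926581190806
lever tip (array([ 0.46503006, -0.19071007,  0.13184135]), np.float64(0.0050481887481096))
post base [0.50187309 0.06649396 0.03      ]
scene bar z.07 [ 0.57618242 -0.17373683  0.07      ]
scene bar z.07 [ 0.62346526 -0.11998462  0.07      ]
```

```bash
cat >> h.py <<'E'
def plan(pos,yaw,tilt=0):
    "tool x at yaw deg in the plane, y down"
    s=status.read_state();r=rot(s)
    c,sn=np.cos(np.radians(yaw)),np.sin(np.radians(yaw))
    M=np.array([[c,0,-sn],[sn,0,c],[0,-1,0]])
    print('clock',round(s['clock'],2),'at',np.round(s['position'],4),'yaw',np.degrees(np.arctan2(*r.as_matrix()[[1,0],0])).round(1),'F',np.round(s['wrist_force'],1),'grip',round(s['grip_width'],3))
    print('shift cm',np.round(r.inv().apply(np.array(pos)-s['position'])*100,2),'turn',np.round((r.inv()*R.from_matrix(M)).as_rotvec(degrees=True),1), 'z check',M[:,2], np.cross(M[:,0],M[:,1]))
E
python3 -c "
from h import *
plan([.590,-.15,.17],-36)"
```

```text
clock 0.15 at [ 0.1975 -0.5926  0.2307] yaw -71.6 F [ 0.3 -0.  -0.9] grip 1.0
shift cm [-29.57   6.1   51.23] turn [ -0.  -35.6  -0.1] z check [0.58778525 0.80901699 0.        ] [0.58778525 0.80901699 0.        ]
```

Call:
jog_arm:
  deltas:
    - [[60, -29.6, 6.1, 51.2, 0, -35.6, 0], [60, -29.6, 6.1, 51.2, 0, -35.6, 0], [60, -29.6, 6.1, 51.2, 0, -35.6, 0], [60, -29.6, 6.1, 51.2, 0, -35.6, 0], [60, -29.6, 6.1, 51.2, 0, -35.6, 0], [60, -29.6, 6.1, 51.2, 0, -35.6, 0], [60, -29.6, 6.1, 51.2, 0, -35.6, 0], [60, -29.6, 6.1, 51.2, 0, -35.6, 0], [60, -29.6, 6.1, 51.2, 0, -35.6, 0], [60, -29.6, 6.1, 51.2, 0, -35.6, 0], [60, -29.6, 6.1, 51.2, 0, -35.6, 0], [60, -29.6, 6.1, 51.2, 0, -35.6, 0], [60, -29.6, 6.1, 51.2, 0, -35.6, 0], [60, -29.6, 6.1, 51.2, 0, -35.6, 0], [60, -29.6, 6.1, 51.2, 0, -35.6, 0], [60, -29.6, 6.1, 51.2, 0, -35.6, 0], [60, -29.6, 6.1, 51.2, 0, -35.6, 0], [60, -29.6, 6.1, 51.2, 0, -35.6, 0], [60, -29.6, 6.1, 51.2, 0, -35.6, 0], [60, -29.6, 6.1, 51.2, 0, -35.6, 0]]

```text
clock: 1.82
position: [0.589, -0.152, 0.1705]
tool_rot: [-0.672, 0.673, -0.219, 0.219]
wrist_force: [0.3, -0.2, 0.6]
grip_width: 0.598
```

```bash
python3 -c "
from h import *
plan([.590,-.15,.05],-36)
m=optics.camera_model('wrist')
cv2.imwrite('pics/b_wrist.png',optics.camera('wrist'))
np.savez('b.npz',**m)
print(m['extrinsics'][:3,3],proj('wrist',[.59,-.15,.07],m))
"
```

```text
clock 1.82 at [ 0.589  -0.152   0.1705] yaw -36.1 F [ 0.3 -0.2  0.6] grip 0.598
shift cm [-0.04 12.05  0.23] turn [ 0.  -0.1  0. ] z check [0.58778525 0.80901699 0.        ] [0.58778525 0.80901699 0.        ]
[ 0.6361995  -0.08524279  0.31261306] (np.float64(320.4150036832749), np.float64(195.29417985379106))
```

View pics/b_wrist.png

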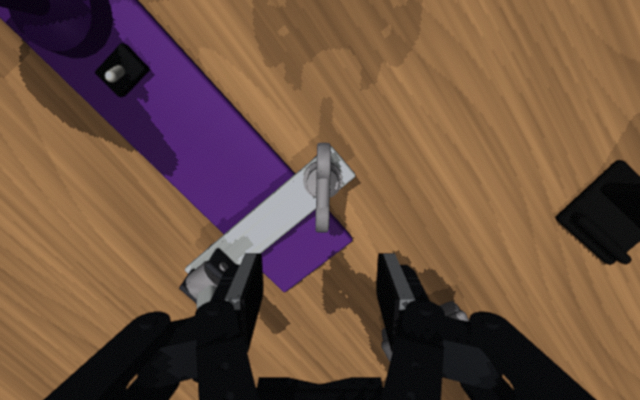

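The wing nut's bar is nearly vertical in the wrist view, from (324,148) to (322,227), so it lines up with the pads.

```bash
python3 -c "
from h import *
m=dict(np.load('b.npz'))
a,b=onz('wrist',324.5,147,.073,m),onz('wrist',322.5,228,.073,m)
print(a,b,(a+b)/2,np.linalg.norm(a-b),np.degrees(np.arctan2(*(a-b)[[1,0]])))
# strap edges at z=.03
p,q=onz('wrist',345,150,.03,m),onz('wrist',190,268,.03,m)
print(p,q,np.degrees(np.arctan2(*(p-q)[[1,0]])))
p=(a+b)/2
plan([p[0],p[1],.05],-36)
"
```

```text
[ 0.61336459 -0.12257461  0.073     ] [ 0.57681938 -0.17078158  0.073     ] [ 0.59509198 -0.14667809  0.073     ] 0.06049350717107731 52.83460968918363
[ 0.6213126  -0.14106771  0.03      ] [ 0.44532551 -0.14721499  0.03      ] 2.000544053037389
clock 1.87 at [ 0.5892 -0.1518  0.1706] yaw -36.1 F [-0.3 -0.3  0.7] grip 0.6
shift cm [ 0.17 12.06  0.76] turn [ 0.  -0.1  0. ] z check [0.58778525 0.80901699 0.        ] [0.58778525 0.80901699 0.        ]
```

Run:
```python
import cv2
a=cv2.imread('pics/b_wrist.png')[130:250,260:380]
cv2.imwrite('pics/b_z.png',cv2.resize(a,None,fx=5,fy=5,interpolation=cv2.INTER_CUBIC))
```

```text
(no output)
```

View pics/b_z.png

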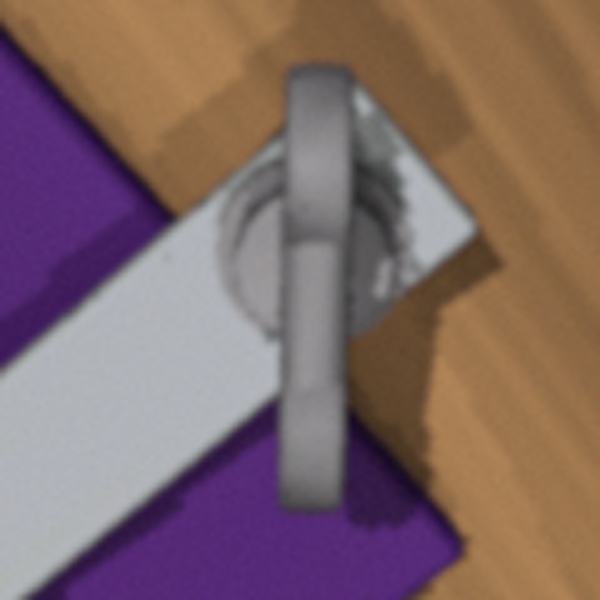

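```bash
python3 -c "
from h import *
m=dict(np.load('b.npz'))
for z in (.06,.07):
  a,b=onz('wrist',323.6,143.2,z,m),onz('wrist',322.2,231.6,z,m)
  print(a,b,(a+b)/2,np.linalg.norm(a-b),np.degrees(np.arctan2(*(a-b)[[1,0]])))
W=lambda u,v:onz('wrist',260+u/5,130+v/5,.03,m)
print('strap',W(475,225),W(360,85),W(0,375),W(25,600))
e1,e2=W(360,85)-W(0,375),W(475,225)-W(25,600)
for e in(e1,e2):print(np.degrees(np.arctan2(e[1],e[0])))
print('end mid',(W(475,225)+W(360,85))/2)
plan([.592,-.147,.05],-37)
"
```

```text
[ 0.6132137  -0.12197688  0.06      ] [ 0.57160858 -0.17777202  0.06      ] [ 0.59241114 -0.14987445  0.06      ] 0.06959945010270677 53.288973917845055
[ 0.61412362 -0.12052271  0.07      ] [ 0.57416549 -0.17410913  0.07      ] [ 0.59414456 -0.14731592  0.07      ] 0.06684426990184263 53.28897391784504
strap [ 0.61609278 -0.16321843  0.03      ] [ 0.614185   -0.13285045  0.03      ] [ 0.5354202  -0.13733869  0.03      ] [ 0.51203119 -0.17320458  0.03      ]
3.261348655583617
5.481540863623862
end mid [ 0.61513889 -0.14803444  0.03      ]
clock 1.87 at [ 0.5892 -0.1518  0.1706] yaw -36.1 F [-0.3 -0.3  0.7] grip 0.6
shift cm [-0.06 12.06  0.56] turn [0.  0.9 0. ] z check [0.60181502 0.79863551 0.        ] [0.60181502 0.79863551 0.        ]
```

Call:
jog_arm:
  deltas:
    - [[60, 0, 4, 0.35, 0, 0.5, 0], [60, 0, 8, 0.35, 0, 0.5, 0], [60, 0, 11, 0.35, 0, 0.5, 0], [60, 0, 12, 0.35, 0, 0.5, 0], [40, 0, 12, 0.35, 0, 0.5, 0], [20, 0, 12, 0.35, 0, 0.5, 0], [0, 0, 12, 0.35, 0, 0.5, 0], [0, 0, 12, 0.35, 0, 0.5, 0], [0, 0, 12, 0.35, 0, 0.5, 0], [0, 0, 12, 0.35, 0, 0.5, 0], [0, 0, 12, 0.35, 0, 0.5, 0], [0, 0, 12, 0.35, 0, 0.5, 0]]
  newtons: 40

```text
clock: 2.87
position: [0.5943, -0.1484, 0.0527]
tool_rot: [0.672, -0.671, 0.219, -0.223]
wrist_force: [3.9, -2.6, 8.1]
grip_width: 0.101
```

```bash
python3 -c "
from h import *
plan([.5915,-.149,.05],-85.7)
cv2.imwrite('pics/c_wrist.png',optics.camera('wrist'))
cv2.imwrite('pics/c_scene.png',cv2.resize(optics.camera('scene')[120:270,190:390],None,fx=3,fy=3))
"
```

```text
clock 2.87 at [ 0.5943 -0.1484  0.0527] yaw -36.5 F [ 3.9 -2.6  8.1] grip 0.101
shift cm [-0.2   0.27 -0.22] turn [-0.2 49.2  0.2] z check [0.99718513 0.07497873 0.        ] [0.99718513 0.07497873 0.        ]
```

View pics/c_wrist.png

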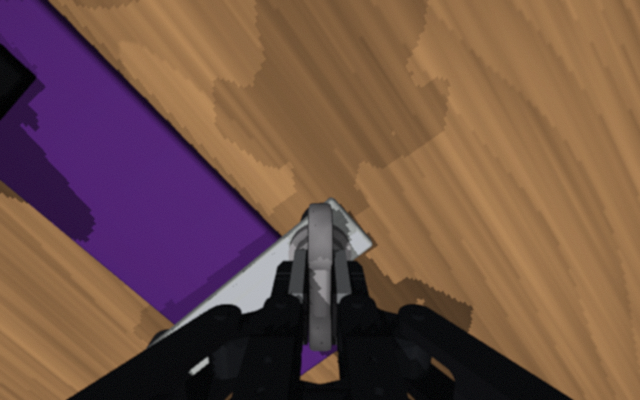

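View pics/c_scene.png

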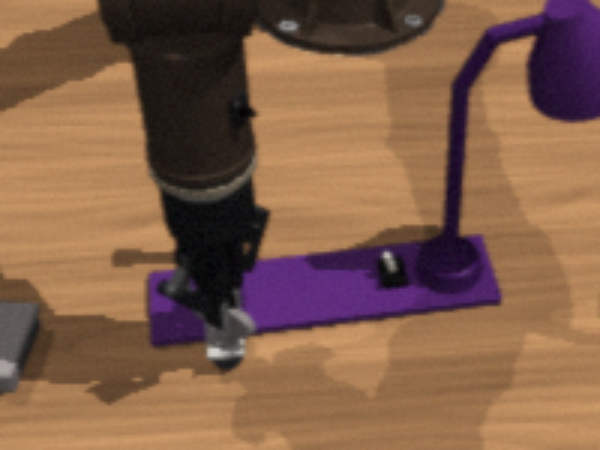

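Call:
jog_arm:
  deltas:
    - [[0, 0.2, -0.2, 0, 0, 0, 0], [0, 0.2, -0.2, 0, 0, 6, 0], [0, 0.2, -0.2, 0, 0, 12, 0], [0, 0.2, -0.2, 0, 0, 18, 0], [0, 0.2, -0.2, 0, 0, 24, 0], [0, 0.2, -0.2, 0, 0, 30, 0], [0, 0.2, -0.2, 0, 0, 36, 0], [0, 0.2, -0.2, 0, 0, 42, 0], [0, 0.2, -0.2, 0, 0, 47, 0], [0, 0.2, -0.2, 0, 0, 50, 0], [0, 0.2, -0.2, 0, 0, 50, 0], [0, 0.2, -0.2, 0, 0, 50, 0], [0, 0.2, -0.2, 0, 0, 50, 0]]
  newtons: 40

```text
clock: 4.05
position: [0.5954, -0.1501, 0.0529]
tool_rot: [0.515, -0.514, 0.483, -0.486]
wrist_force: [8.5, -5.7, -8.8]
grip_width: 0.103
```

```bash
python3 -c "
from h import *
plan([.5915,-.149,.05],-85.7)
print(status.read_state()['torque'])
cv2.imwrite('pics/d_wrist.png',optics.camera('wrist'))
"
```

```text
clock 4.05 at [ 0.5954 -0.1501  0.0529] yaw -86.5 F [ 8.5 -5.7 -8.8] grip 0.103
shift cm [-0.14  0.29 -0.38] turn [-0.2 -0.8  0.1] z check [0.99718513 0.07497873 0.        ] [0.99718513 0.07497873 0.        ]
[-1.20791435 -1.83339432 -0.09234099]
```

View pics/d_wrist.png

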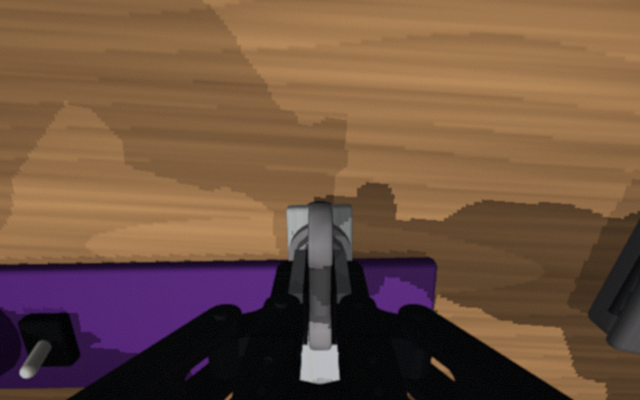

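The bar now points straight up the image, from (320,205) to (320,348), centred on the strap. I'll release and lift.

Call:
jog_arm:
  deltas:
    - [[30, 0, 0, 0, 0, 0, 0], [40, 0, 0, 0, 0, 0, 0], [40, 0, 0, 0, 0, 0, 0], [40, 0, 0, 0, 0, 0, 0], [40, 0, -3, 0, 0, 0, 0], [40, 0, -7, 0, 0, 0, 0], [40, 0, -11, 0, 0, 0, 0], [40, 0, -15, 0, 0, 0, 0], [40, 0, -15, 0, 0, 0, 0], [40, 0, -15, 0, 0, 0, 0]]

```text
clock: 4.93
position: [0.5949, -0.1486, 0.2052]
tool_rot: [0.516, -0.514, 0.483, -0.486]
wrist_force: [0.4, 0.6, -0.4]
grip_width: 0.4
```

```bash
python3 -c "
from h import *
plan([.5915,-.149,.05],-85.7)
m=optics.camera_model('wrist');np.savez('e.npz',**m)
cv2.imwrite('pics/e_wrist.png',optics.camera('wrist'))
cv2.imwrite('pics/e_scene.png',cv2.resize(optics.camera('scene')[110:260,190:390],None,fx=4,fy=4))
"
```

```text
clock 4.93 at [ 0.5949 -0.1486  0.2052] yaw -86.5 F [ 0.4  0.6 -0.4] grip 0.4
shift cm [ 1.000e-02  1.552e+01 -4.200e-01] turn [-0.3 -0.8  0.1] z check [0.99718513 0.07497873 0.        ] [0.99718513 0.07497873 0.        ]
```

View pics/e_wrist.png

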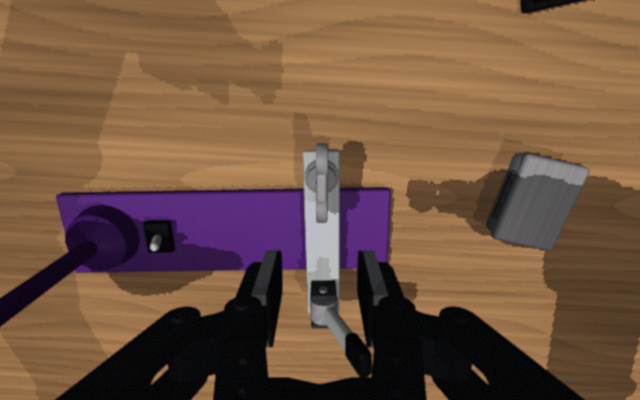

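View pics/e_scene.png

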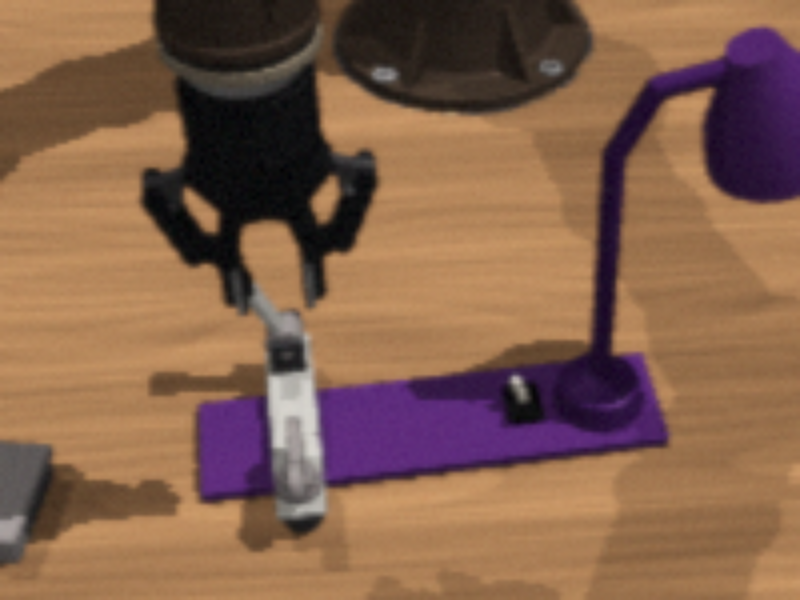

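The nut stays in line with the strap after release: its bar is at (322,145)–(322,220) on the strap in the wrist view. The lever still leans away from the post, with its base at (323,305) and its tip at (358,360). I'll compute the push path next.

```bash
python3 -c "
from h import *
m=dict(np.load('e.npz'))
print('cam',onz('wrist',323,306,.06,m),'tip',onz('wrist',358,358,.126,m))
print('bar',onz('wrist',322,145,.065,m),onz('wrist',322,220,.065,m))
print('switch',onz('wrist',158,235,.03,m))
P=np.array([.463,-.159,0]);e=np.array([-.075,.997,0])
plan(P-e*.085+[0,0,.205],-85.7)
plan(P-e*.085+[0,0,.105],-85.7)
"
```

```text
cam [ 0.47073678 -0.15910948  0.06      ] tip [ 0.47156222 -0.1858328   0.126     ]
bar [ 0.62650031 -0.14784318  0.065     ] [ 0.56139307 -0.15213298  0.065     ]
switch [0.52126763 0.00735649 0.03      ]
clock 5.03 at [ 0.5927 -0.1482  0.2017] yaw -86.4 F [ 0.5  0.  -1.3] grip 0.397
shift cm [  8.77  -0.32 -12.91] turn [ 0.1 -0.7 -0. ] z check [0.99718513 0.07497873 0.        ] [0.99718513 0.07497873 0.        ]
clock 5.03 at [ 0.5927 -0.1482  0.2017] yaw -86.4 F [ 0.5  0.  -1.3] grip 0.397
shift cm [  8.77   9.68 -12.89] turn [ 0.1 -0.7 -0. ] z check [0.99718513 0.07497873 0.        ] [0.99718513 0.07497873 0.        ]
```

Call:
jog_arm:
  deltas:
    - [[0, 4, 0, -1, 0, 0, 0], [0, 8, 0, -2, 0, 0, 0], [0, 8.8, 0, -6, 0, 0, 0], [0, 8.8, 0, -10, 0, 0, 0], [0, 8.8, 0, -12.7, 0, 0, 0], [0, 8.8, 0, -12.7, 0, 0, 0], [0, 8.8, 3, -12.7, 0, 0.7, 0], [0, 8.8, 6, -12.7, 0, 0.7, 0], [0, 8.8, 9.7, -12.7, 0, 0.7, 0], [0, 8.8, 9.7, -12.7, 0, 0.7, 0], [0, 8.8, 9.7, -12.7, 0, 0.7, 0]]

```text
clock: 5.95
position: [0.4701, -0.2432, 0.1032]
tool_rot: [-0.511, 0.513, -0.49, 0.485]
wrist_force: [-0.1, -0.9, 0.7]
grip_width: -0.001
```

```bash
python3 -c "
from h import *
plan([.463,-.159,.105],-85.7)
cv2.imwrite('pics/f_wrist.png',optics.camera('wrist'))
cv2.imwrite('pics/f_scene.png',cv2.resize(optics.camera('scene')[110:260,190:390],None,fx=4,fy=4))
"
```

```text
clock 5.95 at [ 0.4701 -0.2432  0.1032] yaw -87.1 F [-0.1 -0.9  0.7] grip -0.001
shift cm [-8.44 -0.15 -0.29] turn [ 0.3 -1.4 -0.2] z check [0.99718513 0.07497873 0.        ] [0.99718513 0.07497873 0.        ]
```

View pics/f_wrist.png

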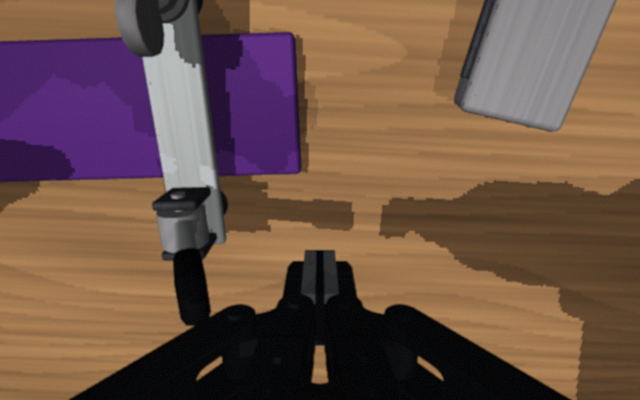

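View pics/f_scene.png

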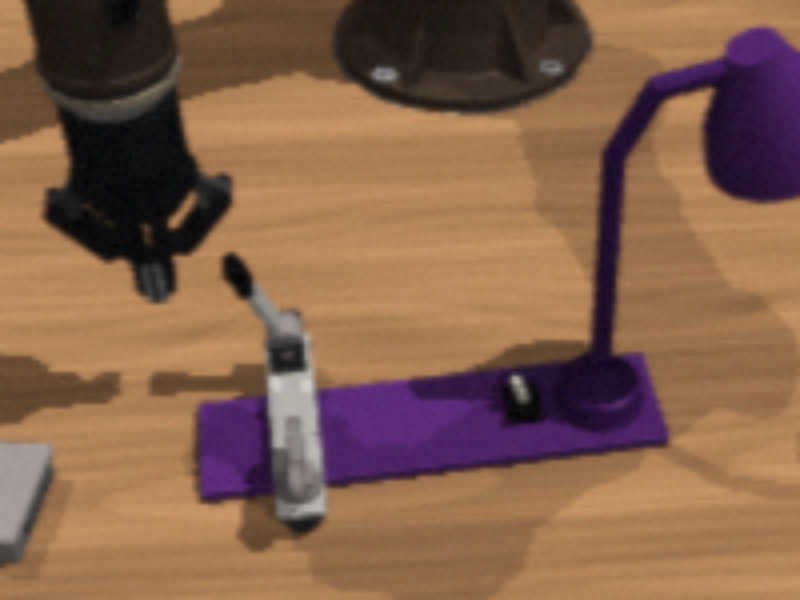

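Call:
jog_arm:
  deltas:
    - [[0, 0, -1, 0, 0, 0, 0], [0, -1.5, -1, 0, 0, 0, 0], [0, -3, -1, 0, 0, 0, 0], [0, -4, -1, 0, 0, 0, 0], [0, -5, -1, 0, 0, 0, 0], [0, -6, -1, -0.1, 0, 0, 0], [0, -7, -1, -0.1, 0, 0, 0], [0, -7.5, -1, -0.1, 0, 0, 0], [0, -7.5, -1, -0.1, 0, 0, 0]]

```text
clock: 6.8
position: [0.4678, -0.168, 0.116]
tool_rot: [0.513, -0.512, 0.487, -0.487]
wrist_force: [0.6, 0.1, -1.1]
grip_width: -0.001
```

```bash
python3 -c "
from h import *
plan([.463,-.159,.105],-85.7)
cv2.imwrite('pics/g_wrist.png',optics.camera('wrist'))
cv2.imwrite('pics/g_scene.png',cv2.resize(optics.camera('scene')[110:260,190:390],None,fx=4,fy=4))
"
```

```text
clock 6.8 at [ 0.4678 -0.168   0.116 ] yaw -87.1 F [ 0.6  0.1 -1.1] grip -0.001
shift cm [-0.92  1.1  -0.44] turn [-0.1 -1.4 -0. ] z check [0.99718513 0.07497873 0.        ] [0.99718513 0.07497873 0.        ]
```

View pics/g_wrist.png

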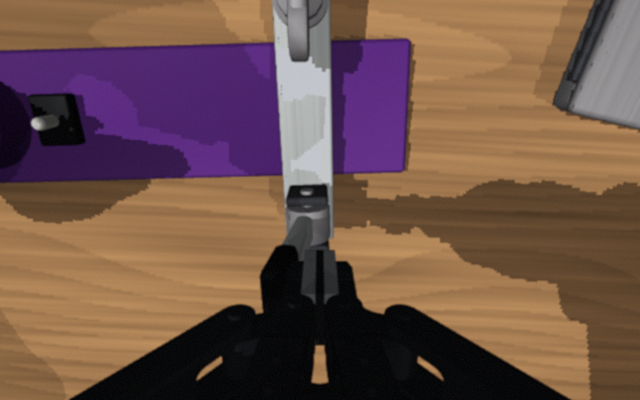

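View pics/g_scene.png

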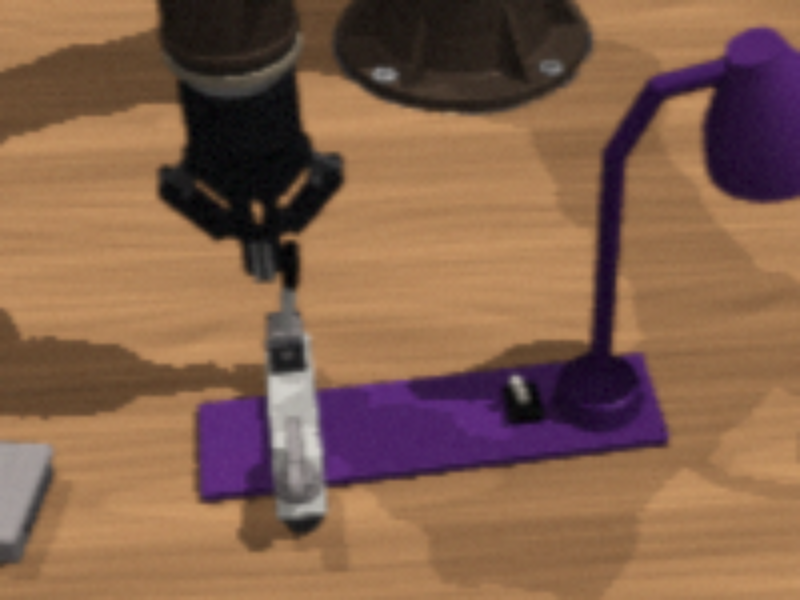

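The lever is now a little past upright, resting on the finger side at about (285,265) in the scene crop. The nut has not moved. Next is the arc over and down.

Call:
jog_arm:
  deltas:
    - [[0, -0.9, 0.3, 0, 0, 0, 0], [0, -1.9, 0.6, 0, 0, 0, 0], [0, -2.9, 1.3, -0.1, 0, 0, 0], [0, -3.9, 2.3, -0.1, 0, 0, 0], [0, -4.9, 3.4, -0.2, 0, 0, 0], [0, -5.9, 4.7, -0.2, 0, 0, 0], [0, -6.7, 5.6, -0.3, 0, 0, 0], [0, -6.9, 6.1, -0.3, 0, 0, 0], [0, -6.9, 6.3, -0.3, 0, 0, 0], [0, -6.9, 6.5, -0.3, 0, 0, 0], [0, -6.9, 6.5, -0.3, 0, 0, 0], [0, -6.9, 6.5, -0.3, 0, 0, 0]]

```text
clock: 7.9
position: [0.4606, -0.0989, 0.0529]
tool_rot: [0.513, -0.512, 0.487, -0.487]
wrist_force: [-15.8, 4.3, 58.5]
grip_width: -0.001
```

```bash
python3 -c "
from h import *
plan([.463,-.159,.105],-85.7)
cv2.imwrite('pics/i_wrist.png',optics.camera('wrist'))
cv2.imwrite('pics/i_scene.png',cv2.resize(optics.camera('scene')[110:260,190:390],None,fx=4,fy=4))
"
```

```text
clock 7.9 at [ 0.4606 -0.0989  0.0529] yaw -87.1 F [-15.8   4.3  58.5] grip -0.001
shift cm [ 6.   -5.22 -0.06] turn [-0.  -1.4 -0.1] z check [0.99718513 0.07497873 0.        ] [0.99718513 0.07497873 0.        ]
```

View pics/i_wrist.png

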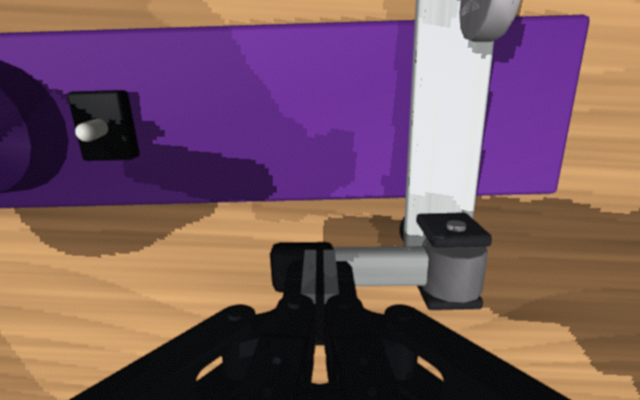

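View pics/i_scene.png

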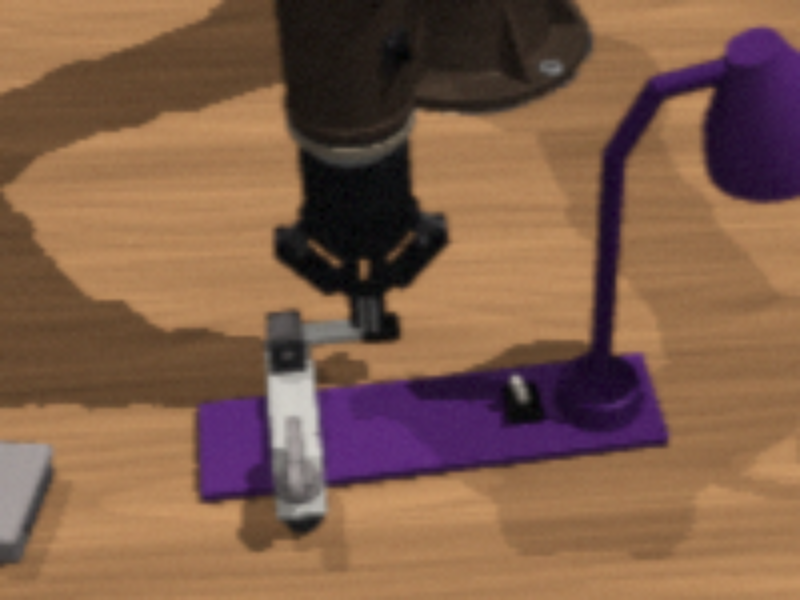

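The lever lies flat at its stop, with 58 N pushing back on the tool. I'll lift straight up.

Call:
jog_arm:
  deltas:
    - [[0, 0, -1, 0, 0, 0, 0], [0, 0, -3, 0, 0, 0, 0], [0, 0, -7, 0, 0, 0, 0], [0, 0, -11, 0, 0, 0, 0], [0, 2, -14, 0, 0, 0, 0], [0, 4, -16, 0, 0, 0, 0], [0, 6, -18, 0, 0, 0, 0], [0, 6, -18, 0, 0, 0, 0], [0, 6, -18, 0, 0, 0, 0], [0, 6, -18, 0, 0, 0, 0]]

```text
clock: 8.83
position: [0.4633, -0.1592, 0.2291]
tool_rot: [-0.512, 0.513, -0.488, 0.487]
wrist_force: [-0.8, 0.7, -0.3]
grip_width: 0.003
```

```bash
python3 -c "
from h import *
plan([.463,-.159,.105],-85.7)
cv2.imwrite('pics/j_wrist.png',optics.camera('wrist'))
cv2.imwrite('pics/j_scene.png',cv2.resize(optics.camera('scene')[110:260,190:390],None,fx=4,fy=4))
"
```

```text
clock 8.83 at [ 0.4633 -0.1592  0.2291] yaw -87.1 F [-0.8  0.7 -0.3] grip 0.003
shift cm [-1.000e-02  1.241e+01 -1.000e-02] turn [ 0.1 -1.4 -0.1] z check [0.99718513 0.07497873 0.        ] [0.99718513 0.07497873 0.        ]
```

View pics/j_wrist.png

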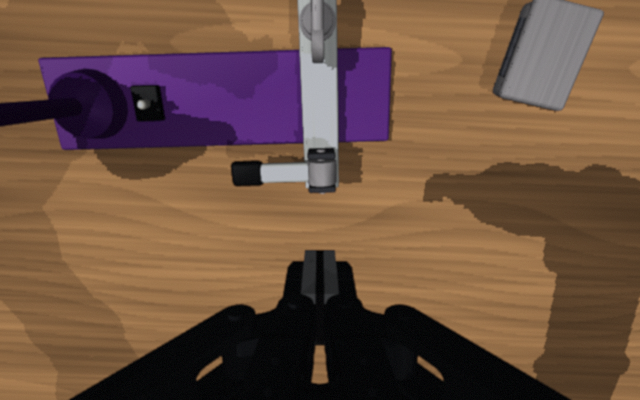

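View pics/j_scene.png

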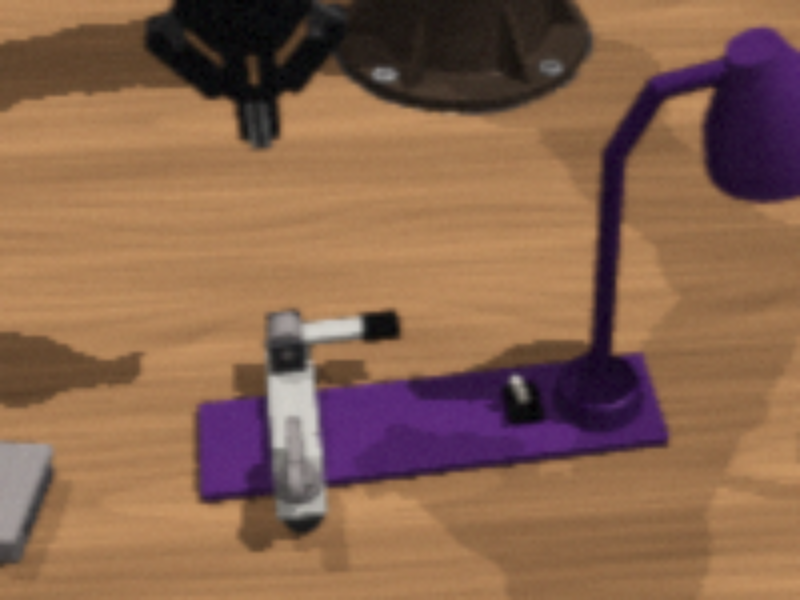

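The lever lies flat, with its black end at (246,173) and pivot at (320,170) in the wrist view. The nut is still in line with the strap, the switch looks unchanged and the robot is clear.

```bash
python3 -c "
from station import arm
print(arm.hand_in())"
```

```text
the job is handed in; nothing more can be done
None
```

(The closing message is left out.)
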